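Gauge a machined manifold block and book it with the keys

ROBOT

A 6-joint arm with a two-finger parallel gripper is mounted at the origin on the work surface. World frame = base frame: x ahead of the robot, y to its left, z up, the work surface at z = 0. Lengths are in m, angles in rad, forces in N, time in s.
With the tool pointing down it reaches from about 0.35 to 0.95 m from the base axis. Payload 17.4 kg.
Tool frame: the origin (TCP) lies between the finger pads; the fingertips stand 17 mm ahead of it and the grasp point (between the pads) lies 2 mm behind it (env.tip_reach is the distance from the TCP to the fingertips, in m); x points along the fingers, z is the direction in which the jaws open and shut, and the axes are right-handed (so a half turn about x gives the same grasp; the last joint's range is limited). The gripper opens to 93 mm and grips with 3 to 60 N. Pads are 15 mm wide; open, the fingers measure 128 mm over their backs; the gripper's body (75 mm by 188 mm) begins 65 mm behind the grasp point.
Start: joints at [-0.038, 0.116, 1.442, -0, 1.584, -0.038], TCP at [0.675, -0, 0.208] pointing down, gripper open.
Joint ranges: [-2.83, 2.83], [-0.83, 2.19], [0.07, 2.5], [-1.14, 4.28], [0.01, 3], [-2.97, 2.97]. Speed limits (rad/s): [1.89, 1.89, 2.22, 3.14, 3.14, 3.14].

INTERFACE

Orientations are given as [roll, pitch, yaw] about the fixed x, y, z axes, in that order (R = Rz(yaw) Ry(pitch) Rx(roll)).
In Python, from workcell import env, read_camera, camera_info gives the robot as it stands.
- The arm moves only by the tool send_rows, never from a script. Its argument "increments" is a list of rows, each an object with "hand": the opening, from 0 (shut) to 1 (fully open); "linear": the shift along the tool's x, y, z in m, a list of three; "twist": the turn about the tool's x in rad. A call has 1 to 12 rows; each row is the pose to reach, as a shift and turn from the pose measured when the call began, along the tool's axes at that moment; what a row does not reach only later rows make up. A row lasts 1/10 s, in which the tool goes at most 50 mm and 8.59 degrees, less where a joint would pass 70% of its speed; a pose out of reach is approached as far as the arm can. A call with a gripper value outside its range is refused whole. The fingers move at their own pace and stop on an object; the grip force is fixed at half the most. Time passes only in rows, so rows that repeat a pose let the fingers close. It gives the time, the measured TCP pose, the force and the opening at its end, in the units of the state.
- env.state(): the state, without advancing time (a new reading comes with each control period).
- read_camera(name): name is "scene" or "side" or "wrist"; returns the picture (400x640x3 uint8, red, green, blue); there is no depth.
- camera_info(name): a dict with "vertical_fov" (degrees; the focal length in pixels is half the picture's height over the tangent of half this angle, whatever the lens; pixels are square), "cx", "cy" (the principal point, pixels), "rvec" (rotation vector, rad) and "tvec" (3), from world to camera coordinates, as OpenCV has them; the wrist camera has in their place "mount" (4x4, takes a point from camera to tool coordinates, whose origin is the TCP and whose axes are the tool frame's). Camera axes: x right, y down, z forward; pixel columns grow to the right and rows downward; lengths in m; the calibration is good to about 2 mm. A picture is of the moment at which its call begins: read the wrist's pose just before it. camera_info takes no time and is no camera call.
- env.close_job(): hands the job in, once; it reports no verdict.
The state is a dict: "time_s": time; "qpos": joint angles; "joint_vel": joint speeds; "joint_torque": joint torques, N m; "ee_pos": TCP position; "orientation": TCP orientation; "wrist_force": force on the tool from outside, world axes, zero at the start; "ft_torque": the same for the moment, N m; "opening": finger opening in m.
Only numpy, scipy, OpenCV 4.12 (cv2) and the standard library are available. Lean on these libraries where they do the work, as an engineer would, in place of code of your own. Each camera call takes 0.05 s, during which the arm holds its last target. There are 200 camera calls.

TASK

With the gauge still empty, press the yellow key (zero); then take the blue block from the tray by its ends, set it down on the white pad and let go, take it again by its long sides, and lay it (no dropping) flat on the gauge's rest, centred and square between the two heads. Let go, then press the blue key (measure) and after it the green key (store), each fully and one at a time. Press neither of these before the block lies in the gauge, never the red key, and leave everything else where it is.

Things in the scene. Friction and masses are not known exactly. Their poses are not given: they have to be found in the camera images.
- block_blue: blue machined manifold block, 56 (x, long) x 34 (y) x 30 mm (z), two round ports on top, about 0.16 kg; origin at the centre of its underside, z up. It starts in one of the tray's three pockets, long axis along the tray's x; between ribs of its own height, so its long sides are covered (2 mm gap) and only its two ends can be gripped there
- tray: fixed black tray, floor 84 (x) x 166 (y) x 6 mm (blocks stand 6 mm above the bench); four ribs along x, 40 mm long, 12 mm thick, tops 36 mm above the bench, make three pockets 38 mm wide at y = -50, 0 and 50 mm; blocks overhang the ribs by 8 mm at each end; origin at the centre of its underside
- pad: fixed white square pad, 140 x 140 x 4 mm, its top 4 mm above the bench; origin at the centre of its underside
- gauge: fixed length gauge: dark steel base 110 (x) x 170 (y) x 20 mm with a bright raised rest in the middle and a measuring head on each side along y (one grey, one white, tops 60 mm above the bench); origin at the centre of its underside
- gauge_rest (a point): centre of the top of the gauge's bright rest, 24 mm above the bench; rest 40 (x) x 60 mm (y); the steel faces of the two heads stand at y = -32 and +32 mm (64 mm gap, 30 mm wide, rising 29 mm above the rest; the heads behind are 44 mm wide in x and rise 36 mm). The block belongs here with its long axis along this y, so only its long sides are free for the fingers
- console: fixed white key console, 80 (x) x 250 (y) x 30 mm, with the four keys in a row along its y; origin at the centre of its underside
- key_yellow (a joint): yellow push key, a 28 mm disc (r 14 mm) in a black 44 mm round collar on the white console; joint value in m: 0 = up, 0.006 = fully down, spring return, about 5 N fully down
- key_yellow_top (a point): yellow key: the centre of its top face when up, 48 mm above the bench (z up); pressing lowers it straight down by 6 mm. The four keys sit in a row 58 mm apart; their order along the row varies, so tell them by colour
- key_blue (a joint): blue push key, a 28 mm disc (r 14 mm) in a black 44 mm round collar on the white console; joint value in m: 0 = up, 0.006 = fully down, spring return, about 5 N fully down
- key_blue_top (a point): blue key: the centre of its top face when up, 48 mm above the bench (z up); pressing lowers it straight down by 6 mm. The four keys sit in a row 58 mm apart; their order along the row varies, so tell them by colour
- key_green (a joint): green push key, a 28 mm disc (r 14 mm) in a black 44 mm round collar on the white console; joint value in m: 0 = up, 0.006 = fully down, spring return, about 5 N fully down
- key_green_top (a point): green key: the centre of its top face when up, 48 mm above the bench (z up); pressing lowers it straight down by 6 mm. The four keys sit in a row 58 mm apart; their order along the row varies, so tell them by colour
- key_red (a joint): red push key, a 28 mm disc (r 14 mm) in a black 44 mm round collar on the white console; joint value in m: 0 = up, 0.006 = fully down, spring return, about 5 N fully down
- key_red_top (a point): red key: the centre of its top face when up, 48 mm above the bench (z up); pressing lowers it straight down by 6 mm. The four keys sit in a row 58 mm apart; their order along the row varies, so tell them by colour
- block_plain: bare aluminium block like the blue one (56 x 34 x 30 mm), in another pocket of the tray; leave it; origin at the centre of its underside
- block_brass: brass block like the blue one (56 x 34 x 30 mm), in another pocket of the tray; leave it; origin at the centre of its underside
- brush: bystander: brush lying on the bench; origin under its middle
- jar: bystander: amber jar, 56 mm across and 65 mm high; origin at the centre of its underside
- driver: bystander: screwdriver lying on the bench; origin under its middle
There are look-alikes about, which are no part of the job. What is meant by the block_blue is not turquoise, and is the larger of those in its own colour. What is meant by the gauge is not turquoise, and is the larger of those in its own colour.

How it is judged:
By the outcome, as a careful person would: the job done as asked, in the order asked, and still so for the second after the job is handed in, with the robot touching nothing.
It also fails if it takes over 67 s, if anything falls off the work surface, if the arm or the gripper's body presses on something with over 40 N, if the wrist force passes 120 N, or if a joint passes its speed limit or range.

## Working session

There is one attempt and no reset: what is moved stays moved. The work goes in short steps, Python scripts to look and compute and a tool call to move; the robot and the scene stay as the last step left them, time stands still between calls to the robot, and variables do not carry over. Pictures are saved under pics/ and viewed, about 8 in all and at most 12, crops included, and the job is handed in when it is done.

Besides the shell and the picture viewer there is one more tool, called by a JSON object that holds its "fn" and its "kwargs", one argument or row to a line. send_rows: Moves the arm, as the interface text tells. Its arguments: {"type":"object","properties":{"increments":{"type":"array"}},"required":["increments"]}

```bash
ls; mkdir -p pics; python3 - <<'E'
from workcell import env, read_camera, camera_info
import cv2
print(env.state())
for n in("scene","side","wrist"):
    print(n,camera_info(n))
    cv2.imwrite(f"pics/{n}0.png",read_camera(n)[:,:,::-1])
E
```

```text
pics
{'time_s': 0.0, 'qpos': array([-3.77945122e-02,  1.16486763e-01,  1.44226310e+00,  2.42093649e-05,
        1.58399910e+00, -3.78302449e-02]), 'joint_vel': array([ 0.00107825, -0.00150367,  0.00021063, -0.00022706, -0.00051537,
       -0.00049133]), 'joint_torque': array([-2.39607485e-03, -7.21266031e+01, -6.22611737e+01,  7.77577632e-02,
        2.38535833e-02, -2.17692599e-05]), 'ee_pos': array([6.74784248e-01, 1.05056744e-05, 2.07606010e-01]), 'orientation': array([3.08283013, 1.56963977, 3.08286617]), 'wrist_force': array([ 0.3071638 , -0.05038786,  0.61654526]), 'ft_torque': array([ 0.01861664, -0.03598234, -0.00293615]), 'opening': 0.09275888111798401}
scene {'vertical_fov': 48.08272805044758, 'cx': 310.76632212622775, 'cy': 201.6694223161387, 'rvec': array([ 2.40129285,  0.74938734, -0.23470547]), 'tvec': array([-0.44909863, -0.18890638,  1.70822874])}
side {'vertical_fov': 48.985848591105835, 'cx': 322.19002272270313, 'cy': 198.5306436107838, 'rvec': array([ 2.434072  , -0.40527202,  0.14473886]), 'tvec': array([-0.49075026,  0.17852298,  1.07479728])}
wrist {'vertical_fov': 69.59766760181903, 'cx': 318.1930037914381, 'cy': 201.42118238614842, 'mount': array([[ 2.40933582e-04, -2.78973566e-01,  9.60298751e-01,
        -1.76480633e-01],
       [ 1.70088561e-04, -9.60298754e-01, -2.78973609e-01,
         7.69921815e-02],
       [ 9.99999957e-01,  2.30549943e-04, -1.83918006e-04,
        -3.64935559e-04],
       [ 0.00000000e+00,  0.00000000e+00,  0.00000000e+00,
         1.00000000e+00]])}
```

View pics/scene0.png

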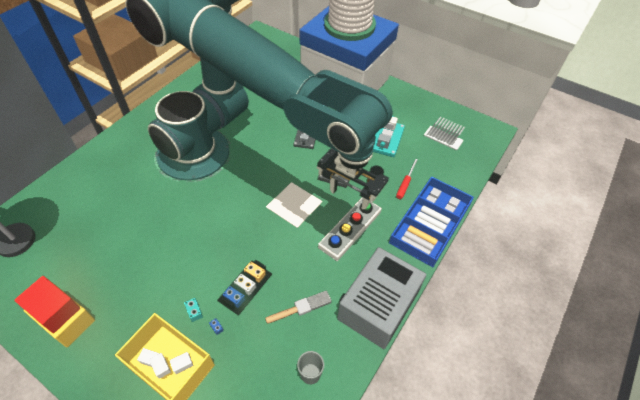

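View pics/side0.png

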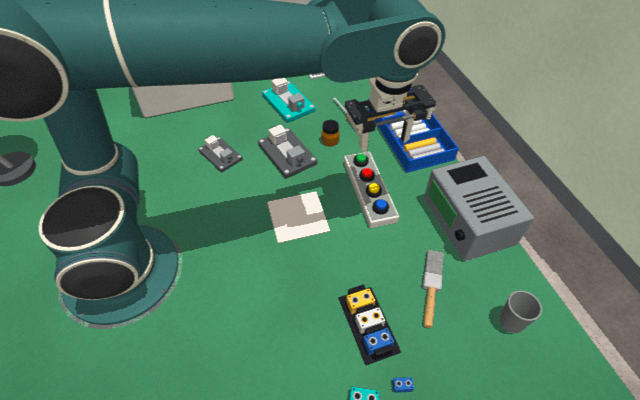

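The side view shows the block candidates: the blue block in the tray (378,342), the small blue one (403,384) and the turquoise one (363,395). Gauge candidates are the large dark one (287,150), the small dark one (220,152) and the turquoise one (288,98). The keys are green (361,159), red (367,174), yellow (374,188) and blue (381,206). I choose the tray's blue block and the large dark gauge.

```bash
cat > h.py <<'E'
from workcell import env, read_camera, camera_info
import cv2, numpy as np
from scipy.spatial.transform import Rotation as Ro
def cam(n, st=None):
    c=camera_info(n); f=200/np.tan(np.radians(c["vertical_fov"])/2)
    if n=="wrist":
        T=np.eye(4); T[:3,:3]=Ro.from_euler("xyz",st["orientation"]).as_matrix(); T[:3,3]=st["ee_pos"]
        M=T@c["mount"]; R=M[:3,:3]; o=M[:3,3]
    else:
        R=Ro.from_rotvec(c["rvec"]).as_matrix().T; o=-R@c["tvec"]
    return f,c["cx"],c["cy"],R,o
def ray(C,p,z):
    f,cx,cy,R,o=C; d=R@np.array([(p[0]-cx)/f,(p[1]-cy)/f,1.]); return (o+d*(z-o[2])/d[2])
def proj(C,P):
    f,cx,cy,R,o=C; q=R.T@(np.asarray(P)-o); return np.array([cx+f*q[0]/q[2],cy+f*q[1]/q[2]])
HS={"yellow":((20,120,90),(32,255,255)),"blue":((100,120,60),(125,255,255)),"green":((45,140,60),(75,255,255)),"red":((0,150,80),(8,255,255))}
def blobs(img,col,amin=20):
    hsv=cv2.cvtColor(img,cv2.COLOR_RGB2HSV); m=cv2.inRange(hsv,*map(np.array,HS[col]))
    n,_,s,c=cv2.connectedComponentsWithStats(m)
    return [(c[i],s[i]) for i in range(1,n) if s[i,4]>=amin]
def tool(st,P):
    R=Ro.from_euler("xyz",st["orientation"]).as_matrix(); return R.T@(np.asarray(P)-st["ee_pos"]),R
E
python3 - <<'E'
from h import *
im=cv2.imread("pics/side0.png"); rgb=im[:,:,::-1].copy(); C=cam("side")
cv2.imwrite("pics/c1.png",cv2.resize(im[80:240,190:410],None,fx=3.6,fy=3.6,interpolation=cv2.INTER_CUBIC))
cv2.imwrite("pics/c2.png",cv2.resize(im[270:400,320:460],None,fx=4.5,fy=4.5,interpolation=cv2.INTER_CUBIC))
for c in HS:
  for p,s in blobs(rgb,c):
    print(c,p.round(1),s[4],ray(C,p,.048).round(4))
print(Ro.from_euler("xyz",env.state()["orientation"]).as_matrix().round(3))
E
```

```text
yellow [408.2  97.5] 29 [0.9266 0.3298 0.048 ]
yellow [375.7 117.1] 34 [0.7886 0.2752 0.048 ]
yellow [419.8 143.3] 156 [0.8651 0.1263 0.048 ]
yellow [373.6 187.6] 88 [0.6695 0.0126 0.048 ]
yellow [359.3 299.7] 324 [ 0.5104 -0.2787  0.048 ]
blue [390.2 116.7] 121 [0.8321 0.2623 0.048 ]
blue [422.1 145.5] 1772 [0.8674 0.1158 0.048 ]
blue [380.7 204.1] 102 [ 0.6647 -0.0454  0.048 ]
blue [377.3 340.5] 420 [ 0.5115 -0.3767  0.048 ]
blue [402.6 384.9] 212 [ 0.5229 -0.4746  0.048 ]
green [360.7 157.8] 73 [0.6786 0.1273 0.048 ]
green [441.7 203.5] 364 [ 0.8165 -0.0953  0.048 ]
red [366.8 172.1] 77 [0.6738 0.0706 0.048 ]
[[-0.001 -0.     1.   ]
 [ 0.     1.     0.   ]
 [-1.     0.    -0.001]]
```

View pics/c1.png

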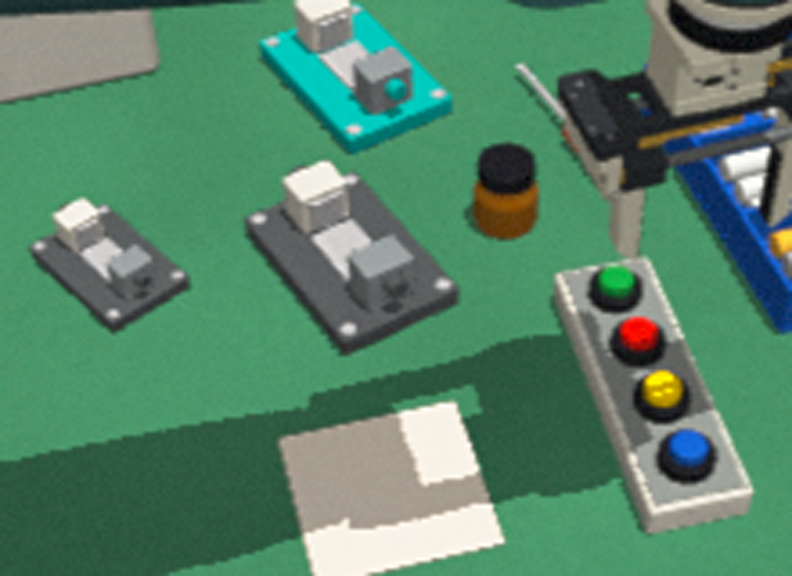

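View pics/c2.png

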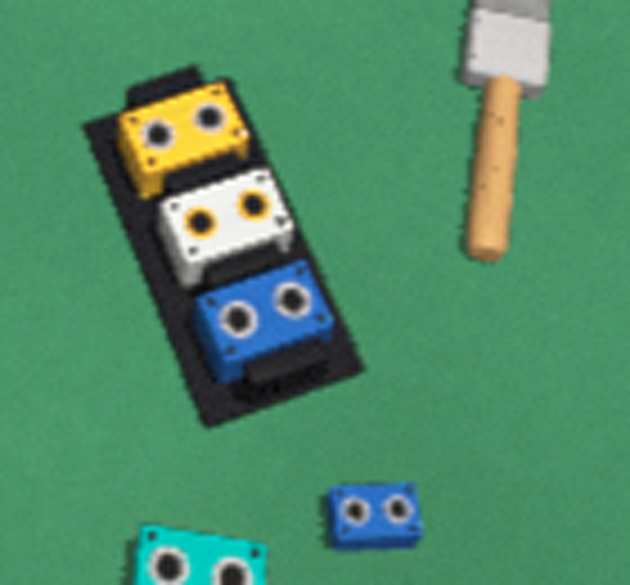

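```bash
python3 - <<'E'
from h import *
C=cam("side"); k=3.6
def c1(u,v,z): return ray(C,(190+u/k-.36,80+v/k-.36),z)
def c2(u,v,z): return ray(C,(320+u/4.5-.4,270+v/4.5-.4),z)
g=[c1(*p,.02) for p in((248,221),(347,335),(457,291),(352,178))]
s=[c1(*p,.021) for p in((259,219),(347,328),(444,285),(349,182))]
pd=[c1(*p,.004) for p in((279,437),(318,577),(503,541),(455,403))]
pt=[c2(*p,.042) for p in((239,319),(292,300))]
bt=[c2(*p,.036) for p in((194,293),(217,350),(332,317),(302,263))]
tr=[c2(*p,.006) for p in((84,124),(207,426),(365,370),(234,80))]
for n,q in zip("gauge screws pad ports blocktop tray".split(),(g,s,pd,pt,bt,tr)):
    q=np.array(q); print(n,q[:,:2].round(4).tolist(),"mean",q.mean(0).round(4))
    for a,b in zip(q,np.roll(q,-1,0)): print("  ",np.linalg.norm(b-a).round(4),np.degrees(np.arctan2(*(b-a)[1::-1])).round(1))
st=env.state(); W=cam("wrist",st); im=cv2.imread("pics/wrist0.png")[:,:,::-1].copy()
for c in HS:
  for p,s in blobs(im,c,60): print(c,p.round(1),s[4],ray(W,p,.048).round(4))
E
```

```text
gauge [[0.4233, 0.3183], [0.4666, 0.1661], [0.5644, 0.1837], [0.5212, 0.3414]] mean [0.4939 0.2524 0.02  ]
   0.1582 -74.1
   0.0994 10.2
   0.1635 105.3
   0.1007 -166.7
screws [[0.4325, 0.3166], [0.4685, 0.1725], [0.5563, 0.1926], [0.5171, 0.3363]] mean [0.4936 0.2545 0.021 ]
   0.1486 -76.0
   0.0901 12.9
   0.1489 105.2
   0.0869 -166.9
pad [[0.3915, 0.0959], [0.3858, -0.0373], [0.5213, -0.0506], [0.5295, 0.0845]] mean [0.457  0.0231 0.004 ]
   0.1334 -92.4
   0.1361 -5.6
   0.1354 86.5
   0.1385 175.3
ports [[0.5038, -0.3717], [0.5309, -0.3714]] mean [ 0.5174 -0.3715  0.042 ]
   0.0272 0.7
   0.0272 -179.3
blocktop [[0.4899, -0.3512], [0.4897, -0.38], [0.547, -0.3831], [0.5445, -0.3543]] mean [ 0.5178 -0.3671  0.036 ]
   0.0288 -90.4
   0.0574 -3.0
   0.0289 95.0
   0.0547 176.8
tray [[0.4767, -0.2387], [0.4779, -0.4024], [0.5596, -0.4025], [0.5602, -0.2406]] mean [ 0.5186 -0.321   0.006 ]
   0.1637 -89.6
   0.0817 -0.0
   0.1619 89.8
   0.0836 178.7
yellow [501.6  52.5] 1637 [0.8682 0.1434 0.048 ]
yellow [315.9 174.9] 504 [0.6716 0.0121 0.048 ]
yellow [138.3 310.1] 950 [ 0.4282 -0.1757  0.048 ]
yellow [498.1 310.1] 951 [ 0.92   -0.1752  0.048 ]
yellow [220.2 355.7] 634 [ 0.533  -0.2525  0.048 ]
yellow [471.2 367.4] 7644 [ 0.8978 -0.2732  0.048 ]
blue [513.7  63. ] 12574 [0.8828 0.1332 0.048 ]
blue [312.3 221. ] 445 [ 0.6669 -0.0461  0.048 ]
green [324.2  68.5] 552 [0.6807 0.1278 0.048 ]
red [319.9 124.6] 521 [0.6763 0.0697 0.048 ]
```

View pics/wrist0.png

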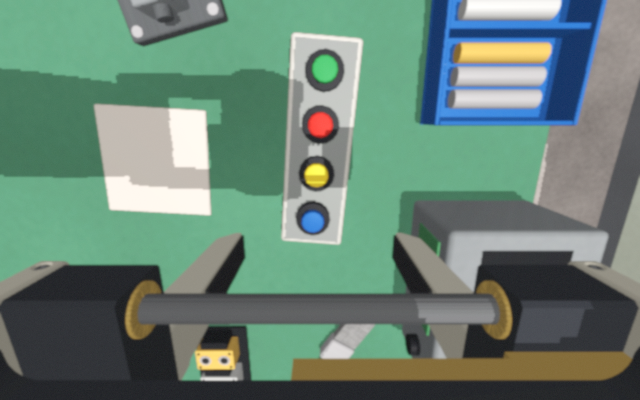

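The wrist picture shows the keys at green (324,69), red (320,125), yellow (316,175) and blue (312,221), within 2 mm of the side view. The gripper can press yellow at (0.671, 0.012).

{"fn": "send_rows", "kwargs": {
  "increments": [
    {"hand": 0, "linear": [0.04, 0.012, -0.004], "twist": 0},
    {"hand": 0, "linear": [0.08, 0.012, -0.004], "twist": 0},
    {"hand": 0, "linear": [0.12, 0.012, -0.004], "twist": 0},
    {"hand": 0, "linear": [0.13, 0.012, -0.004], "twist": 0},
    {"hand": 0, "linear": [0.13, 0.012, -0.004], "twist": 0},
    {"hand": 0, "linear": [0.13, 0.012, -0.004], "twist": 0},
    {"hand": 0, "linear": [0.13, 0.012, -0.004], "twist": 0},
    {"hand": 0, "linear": [0.13, 0.012, -0.004], "twist": 0}
  ]
}}

```text
time_s: 0.95
ee_pos: [0.6715, 0.0119, 0.0797]
orientation: [-0.018, 1.569, -0.018]
wrist_force: [0.4, 0.3, 0.6]
opening: 0.0339
```

{"fn": "send_rows", "kwargs": {
  "increments": [
    {"hand": 0, "linear": [0, 0, 0], "twist": 0},
    {"hand": 0, "linear": [0, 0, 0], "twist": 0},
    {"hand": 0, "linear": [0, 0, 0], "twist": 0},
    {"hand": 0, "linear": [0, 0, 0], "twist": 0},
    {"hand": 0, "linear": [0.009, 0, 0], "twist": 0},
    {"hand": 0, "linear": [0.014, 0, 0], "twist": 0},
    {"hand": 0, "linear": [0.018, 0, 0], "twist": 0},
    {"hand": 0, "linear": [0.0215, 0, 0], "twist": 0},
    {"hand": 0, "linear": [0.0215, 0, 0], "twist": 0},
    {"hand": 0, "linear": [0.0215, 0, 0], "twist": 0}
  ]
}}

```text
time_s: 1.95
ee_pos: [0.6715, 0.0119, 0.0582]
orientation: [-0.028, 1.569, -0.028]
wrist_force: [1.0, 0.5, 0.7]
opening: 0.0007
```

```bash
python3 - <<'E'
from h import *
print(env.tip_reach, {k:env.state()[k] for k in("wrist_force","ee_pos","opening")})
st=env.state(); w=read_camera("wrist"); s=read_camera("side")
a=cv2.resize(s[130:240,320:420],(500,550),interpolation=2); b=w[0:400,200:440]
cv2.imwrite("pics/p1.png",np.hstack([a,cv2.resize(b,(300,500))[:500] if 0 else np.vstack([cv2.resize(b,(300,500)),np.zeros((50,300,3),np.uint8)])])[:,:,::-1])
E
```

```text
0.017 {'wrist_force': array([1.03814822, 0.46118869, 0.72631039]), 'ee_pos': array([0.67153751, 0.01192495, 0.05819688]), 'opening': 0.0007258186197920802}
```

View pics/p1.png

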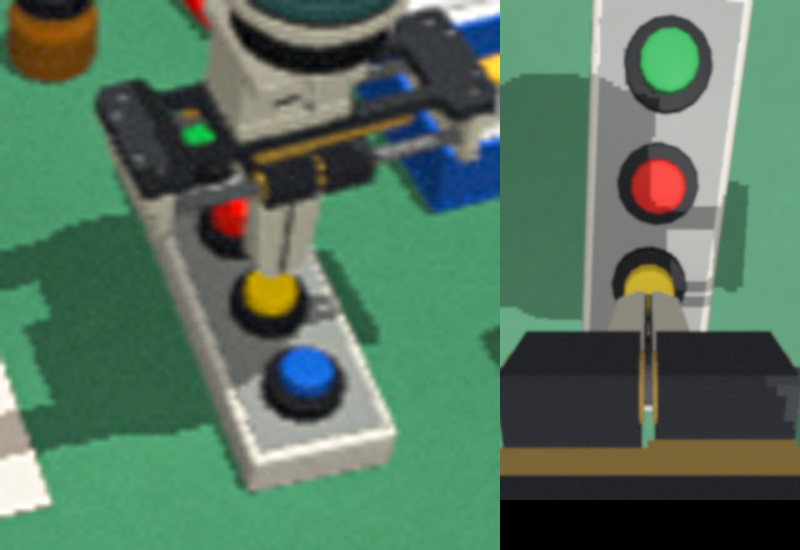

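{"fn": "send_rows", "kwargs": {
  "increments": [
    {"hand": 0, "linear": [0.001, 0, 0], "twist": 0},
    {"hand": 0, "linear": [0.0015, 0, 0], "twist": 0}
  ]
}}

```text
time_s: 2.25
ee_pos: [0.6717, 0.0119, 0.0571]
orientation: [-0.012, 1.569, -0.012]
wrist_force: [-0.3, -0.2, -0.2]
opening: 0.0005
```

```bash
python3 - <<'E'
from h import *
st=env.state();print(st["wrist_force"],st["ee_pos"],st["joint_torque"][:3])
s=read_camera("side"); C=cam("side")
for c in("yellow","blue","red"):
  for p,a in blobs(s,c):
    if 355<p[0]<390 and p[1]>150: print(c,p,a)
for z in(.0395,.0455): print(z,proj(C,(*st["ee_pos"][:2],z)))
for z in(.042,.048): print("key",z,proj(C,(.671,.0122,z)))
E
```

```text
[-0.27684047 -0.15476063 -0.21223599] [0.67174105 0.01193753 0.05708916] [ 1.43354206e-03 -7.45672774e+01 -5.88879597e+01]
yellow [383.68 158.34] [371 154  30   9  50]
yellow [373.75324675 188.35064935] [369 184  11   9  77]
yellow [359.32919255 299.70807453] [347 288  28  26 322]
blue [380.60576923 204.11538462] [375 199  12  11 104]
blue [377.21428571 340.47619048] [363 328  32  27 420]
red [365.58536585 173.07317073] [362 170   8   7  41]
0.0395 [374.20622917 189.61232401]
0.0455 [374.41367431 188.17902814]
key 0.042 [374.00146417 189.01405307]
key 0.048 [374.20844135 187.57604224]
```

{"fn": "send_rows", "kwargs": {
  "increments": [
    {"hand": 0, "linear": [0.002, 0, 0], "twist": 0},
    {"hand": 0, "linear": [0.004, 0, 0], "twist": 0},
    {"hand": 0, "linear": [0.004, 0, 0], "twist": 0}
  ]
}}

```text
time_s: 2.6
ee_pos: [0.6715, 0.012, 0.0524]
orientation: [-0.015, 1.569, -0.015]
wrist_force: [-0.1, 0.2, 0.2]
opening: 0.0005
```

{"fn": "send_rows", "kwargs": {
  "increments": [
    {"hand": 0, "linear": [0.002, 0, 0], "twist": 0},
    {"hand": 0, "linear": [0.004, 0, 0], "twist": 0},
    {"hand": 0, "linear": [0.004, 0, 0], "twist": 0}
  ]
}}

```text
time_s: 2.9
ee_pos: [0.6713, 0.012, 0.048]
orientation: [0.035, 1.57, 0.035]
wrist_force: [-0.4, 1.0, 0.5]
opening: 0.0002
```

```bash
python3 - <<'E'
from h import *
st=env.state();print(st["wrist_force"],st["ee_pos"],st["joint_torque"][:3])
C=cam("side");S=cam("scene")
s=read_camera("side"); q=read_camera("scene")
p=proj(S,st["ee_pos"]).astype(int); print(p,proj(S,(.671,.0122,.048)))
a=cv2.resize(s[150:220,340:410],(400,400),interpolation=2); b=cv2.resize(q[p[1]-50:p[1]+30,p[0]-40:p[0]+40],(400,400),interpolation=2)
cv2.imwrite("pics/p2.png",np.hstack([a,b])[:,:,::-1])
for z in(0,.017): print(proj(C,st["ee_pos"]-[0,0,z]))
E
```

```text
[-0.40006172  0.95675883  0.49349025] [0.6713087  0.01195053 0.04801301] [-1.75260182e-03 -7.48650885e+01 -5.85739696e+01]
[345 227] [345.17735949 226.97780128]
[374.35115096 187.61146432]
[373.76728831 191.65659193]
```

View pics/p2.png

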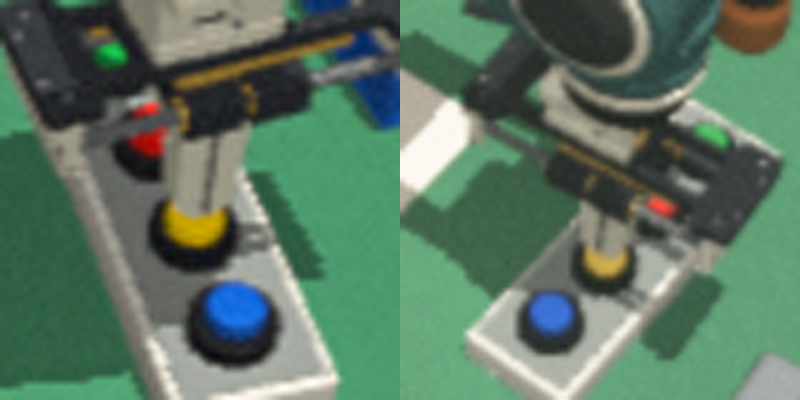

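{"fn": "send_rows", "kwargs": {
  "increments": [
    {"hand": 0, "linear": [0.002, 0, 0], "twist": 0},
    {"hand": 0, "linear": [0.004, 0, 0], "twist": 0},
    {"hand": 0, "linear": [0.004, 0, 0], "twist": 0}
  ]
}}

```text
time_s: 3.3
ee_pos: [0.6713, 0.012, 0.044]
orientation: [-0.014, 1.57, -0.014]
wrist_force: [0.1, -0.0, -0.9]
opening: 0.0004
```

{"fn": "send_rows", "kwargs": {
  "increments": [
    {"hand": 0, "linear": [0.002, 0, 0], "twist": 0},
    {"hand": 0, "linear": [0.004, 0, 0], "twist": 0},
    {"hand": 0, "linear": [0.004, 0, 0], "twist": 0}
  ]
}}

```text
time_s: 3.6
ee_pos: [0.6714, 0.012, 0.0399]
orientation: [-0.005, 1.57, -0.005]
wrist_force: [1.7, 0.4, 2.3]
opening: 0.0008
```

```bash
python3 - <<'E'
from h import *
st=env.state();print(st["wrist_force"],st["ft_torque"],st["ee_pos"],st["joint_torque"][:3],st["qpos"])
s=read_camera("side")
for c in("yellow","blue"):
  for p,a in blobs(s,c):
    if 355<p[0]<390 and 180<p[1]<220: print(c,p,a)
cv2.imwrite("pics/p3.png",s[:,:,::-1])
E
```

```text
[1.71883634 0.35970209 2.34503701] [-0.00745623 -0.05845046 -0.01287809] [0.67141338 0.01197289 0.0399185 ] [-1.64292102e-03 -7.30253077e+01 -5.62781453e+01] [-2.01599198e-02  1.99571200e-01  1.62685448e+00  1.71217048e-05
  1.31407988e+00 -2.01532773e-02]
yellow [373.54054054 190.18918919] [369 187  10   6  37]
blue [380.60576923 204.11538462] [375 199  12  11 104]
```

{"fn": "send_rows", "kwargs": {
  "increments": [
    {"hand": 0, "linear": [0.0015, 0, 0], "twist": 0},
    {"hand": 0, "linear": [0.003, 0, 0], "twist": 0},
    {"hand": 0, "linear": [0.003, 0, 0], "twist": 0}
  ]
}}

```text
time_s: 3.95
ee_pos: [0.6714, 0.012, 0.037]
orientation: [-0.008, 1.57, -0.009]
wrist_force: [-1.9, 0.7, 4.3]
opening: 0.0003
```

{"fn": "send_rows", "kwargs": {
  "increments": [
    {"hand": 0, "linear": [0.001, 0, 0], "twist": 0},
    {"hand": 0, "linear": [0.0015, 0, 0], "twist": 0},
    {"hand": 0, "linear": [0.0015, 0, 0], "twist": 0}
  ]
}}

```text
time_s: 4.25
ee_pos: [0.6715, 0.012, 0.0359]
orientation: [0.006, 1.57, 0.006]
wrist_force: [-3.3, 1.3, 7.3]
opening: 0.0004
```

{"fn": "send_rows", "kwargs": {
  "increments": [
    {"hand": 0, "linear": [0.001, 0, 0], "twist": 0},
    {"hand": 0, "linear": [0.001, 0, 0], "twist": 0},
    {"hand": 0, "linear": [0.0015, 0, 0], "twist": 0}
  ]
}}

```text
time_s: 4.55
ee_pos: [0.6716, 0.0119, 0.0357]
orientation: [-0.013, 1.569, -0.013]
wrist_force: [-8.5, 0.9, 19.6]
opening: 0.0007
```

{"fn": "send_rows", "kwargs": {
  "increments": [
    {"hand": 0, "linear": [-0.03, 0, 0], "twist": 0},
    {"hand": 0, "linear": [-0.08, 0, 0], "twist": 0},
    {"hand": 1, "linear": [-0.125, 0, 0], "twist": 0},
    {"hand": 1, "linear": [-0.125, -0.042, -0.017], "twist": 0},
    {"hand": 1, "linear": [-0.125, -0.084, -0.034], "twist": 0},
    {"hand": 1, "linear": [-0.125, -0.126, -0.051], "twist": 0},
    {"hand": 1, "linear": [-0.125, -0.168, -0.068], "twist": 0},
    {"hand": 1, "linear": [-0.125, -0.21, -0.085], "twist": 0},
    {"hand": 1, "linear": [-0.125, -0.252, -0.102], "twist": 0},
    {"hand": 1, "linear": [-0.125, -0.294, -0.119], "twist": 0},
    {"hand": 1, "linear": [-0.125, -0.336, -0.136], "twist": 0},
    {"hand": 1, "linear": [-0.125, -0.383, -0.154], "twist": 0}
  ]
}}

```text
time_s: 5.75
ee_pos: [0.5165, -0.372, 0.1602]
orientation: [0.051, 1.569, 0.051]
wrist_force: [0.5, 0.7, 0.2]
opening: 0.0758
```

```bash
python3 - <<'E'
from h import *
st=env.state();print(st["time_s"],st["wrist_force"],st["ee_pos"],st["opening"])
st=env.state();w=read_camera("wrist"); s=read_camera("side"); C=cam("side"); W=cam("wrist",st)
for p,a in blobs(w,"blue",60): print(p,a,ray(W,p,.036))
cv2.imwrite("pics/w4.png",w[:,:,::-1]);cv2.imwrite("pics/s4.png",s[:,:,::-1])
R=Ro.from_euler("xyz",st["orientation"]).as_matrix()
P=[proj(C,st["ee_pos"]+R@np.array([x,0,z])) for x in(.017,-.006) for z in(-.046,.046)]
print(P); P0=proj(C,st["ee_pos"]).astype(int)
a=cv2.resize(s[P0[1]-60:P0[1]+60,P0[0]-50:P0[0]+50],(320,384),interpolation=2)
v=np.hstack([a,cv2.resize(w,(480,300))] if 0 else [a,np.vstack([cv2.resize(w,(480,300)),np.zeros((84,480,3),np.uint8)])])
print("crop origin",P0-[50,60],"scale 3.2")
cv2.imwrite("pics/v4.png",v[:,:,::-1])
E
```

```text
5.75 [0.50428706 0.66251137 0.18852204] [ 0.5165429  -0.37204292  0.16023052] 0.07576892421740361
[319.5835223  192.73544974] [ 292  173   56   41 1323] [ 0.51783742 -0.37264367  0.036     ]
[330.51083591 262.53250774] [315 253  33  26 323] [ 0.53066501 -0.45620145  0.036     ]
[array([361.56301488, 326.233705  ]), array([405.25684723, 311.52719593]), array([362.41514883, 321.2937341 ]), array([407.0216201 , 306.38381952])]
crop origin [334 255] scale 3.2
```

View pics/v4.png

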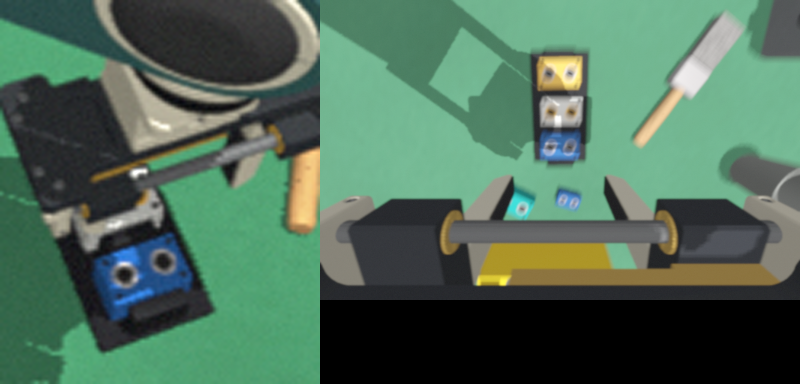

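The side crop shows the open tips about 17 mm ahead of the TCP. They retract when the gripper shuts, which explains the lower key contact. The blue block sits under the TCP, with ports at about (125,272) and (163,262) in the crop. The wrist view puts it at (0.518, -0.372), so I'm descending.

{"fn": "send_rows", "kwargs": {
  "increments": [
    {"hand": 1, "linear": [0, 0, 0.0015], "twist": 0},
    {"hand": 1, "linear": [0.02, 0, 0.0015], "twist": 0},
    {"hand": 1, "linear": [0.05, 0, 0.0015], "twist": 0},
    {"hand": 1, "linear": [0.08, 0, 0.0015], "twist": 0},
    {"hand": 1, "linear": [0.1, 0, 0.0015], "twist": 0},
    {"hand": 1, "linear": [0.115, 0, 0.0015], "twist": 0},
    {"hand": 1, "linear": [0.125, 0, 0.0015], "twist": 0},
    {"hand": 1, "linear": [0.133, 0, 0.0015], "twist": 0},
    {"hand": 1, "linear": [0.133, 0, 0.0015], "twist": 0}
  ]
}}

```text
time_s: 6.75
ee_pos: [0.5167, -0.3749, 0.0262]
orientation: [-1.133, 1.571, -1.137]
wrist_force: [0.6, 0.2, 1.1]
opening: 0.0933
```

{"fn": "send_rows", "kwargs": {
  "increments": [
    {"hand": 0.4, "linear": [0, 0, 0], "twist": 0},
    {"hand": 0.4, "linear": [0, 0, 0], "twist": 0},
    {"hand": 0.4, "linear": [0, 0, 0], "twist": 0},
    {"hand": 0.4, "linear": [0, 0, 0], "twist": 0},
    {"hand": 0.4, "linear": [0, 0, 0], "twist": 0},
    {"hand": 0.4, "linear": [0, 0, 0], "twist": 0},
    {"hand": 0.4, "linear": [0, 0, 0], "twist": 0}
  ]
}}

```text
time_s: 7.45
ee_pos: [0.5167, -0.3749, 0.0262]
orientation: [-0.806, 1.571, -0.81]
wrist_force: [0.6, 1.3, -0.2]
opening: 0.0419
```

```bash
python3 - <<'E'
from h import *
st=env.state();w=read_camera("wrist"); s=read_camera("side"); C=cam("side")
print(st["qpos"],st["opening"],proj(C,st["ee_pos"]),proj(C,st["ee_pos"]-[0,0,.017]))
for p,a in blobs(w,"blue",60): print(p,a)
a=cv2.resize(s[290:400,320:430],(400,400),interpolation=2)
v=np.hstack([a,np.vstack([cv2.resize(w[100:400,120:520],(400,300)),np.zeros((100,400,3),np.uint8)])])
cv2.imwrite("pics/v5.png",v[:,:,::-1])
E
```

```text
[-6.67620653e-01  1.43836930e-01  1.71394278e+00 -3.93524791e-05
  1.28354962e+00 -6.63533125e-01] 0.04191408250863172 [378.22341815 342.74207685] [377.43546867 345.66997475]
[321.15677701 232.10680824] [ 278  201   92   65 3202]
[341.11670865 338.0604534 ] [ 314  325   55   33 1191]
```

View pics/v5.png

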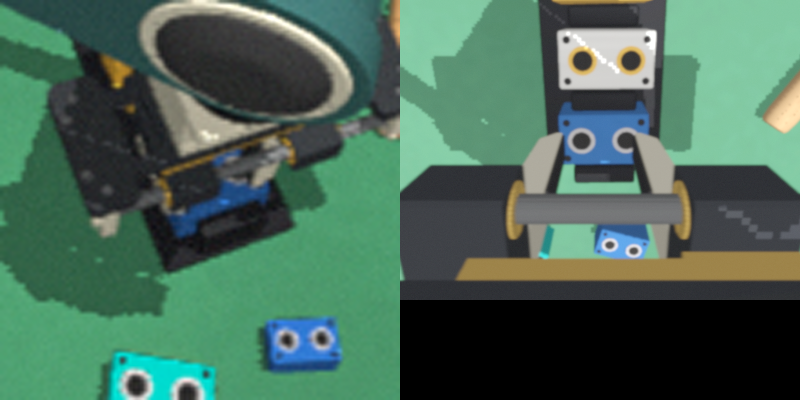

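```bash
python3 - <<'E'
from h import *
c=camera_info("wrist");M=c["mount"];f=cam("side")[0] if 0 else 200/np.tan(np.radians(c["vertical_fov"])/2)
for u,v in((318.4,233.6),(243,237),(397,237),(285,233),(370,233)):
    d=M[:3,:3]@np.array([(u-c["cx"])/f,(v-c["cy"])/f,1]); o=M[:3,3]
    print(o-d*o[1]/d[1])
E
```

```text
[ 0.00866605  0.         -0.00025069]
[ 0.0027138   0.         -0.05097022]
[0.00277963 0.         0.0526281 ]
[ 0.0097319   0.         -0.02349791]
[0.00977042 0.         0.03567016]
```

{"fn": "send_rows", "kwargs": {
  "increments": [
    {"hand": 1, "linear": [0, 0, 0], "twist": 0},
    {"hand": 1, "linear": [0, 0.002, 0.001], "twist": 0},
    {"hand": 1, "linear": [0, 0.003, 0.001], "twist": 0},
    {"hand": 1, "linear": [0, 0.003, 0.001], "twist": 0},
    {"hand": 1, "linear": [0, 0.003, 0.001], "twist": 0},
    {"hand": 1, "linear": [0, 0.003, 0.001], "twist": 0},
    {"hand": 1, "linear": [0, 0.003, 0.001], "twist": 0},
    {"hand": 1, "linear": [0.002, 0.003, 0.001], "twist": 0},
    {"hand": 1, "linear": [0.003, 0.003, 0.001], "twist": 0}
  ]
}}

```text
time_s: 8.45
ee_pos: [0.5176, -0.3719, 0.023]
orientation: [-1.222, 1.571, -1.226]
wrist_force: [-0.4, -0.7, -0.1]
opening: 0.0927
```

```bash
python3 - <<'E'
from h import *
st=env.state();w=read_camera("wrist"); s=read_camera("side"); C=cam("side");q=read_camera("scene")
R=Ro.from_euler("xyz",st["orientation"]).as_matrix();print(R.round(4).tolist(),st["ee_pos"],st["wrist_force"],st["opening"])
P=proj(C,st["ee_pos"]+R@np.array([0,0,.055])).astype(int);print(P,[proj(C,st["ee_pos"]+R@np.array([x,0,.05]))for x in(-.006,.017)])
a=cv2.resize(s[P[1]-30:P[1]+30,P[0]-30:P[0]+20],(333,400),interpolation=2)
b=cv2.resize(w[180:340,200:440],None,fx=1.9,fy=1.9,interpolation=2)
b=np.vstack([b,np.zeros((400-b.shape[0],b.shape[1],3),np.uint8)])
cv2.imwrite("pics/v6.png",np.hstack([a,b])[:,:,::-1])
E
```

```text
[[0.0, 0.0041, 1.0], [-0.0001, 1.0, -0.0041], [-1.0, -0.0001, 0.0]] [ 0.51764427 -0.3718773   0.02295336] [-0.3775917  -0.73736704 -0.06956434] 0.0927178660592849
[401 333] [array([399.54316414, 333.52785987]), array([398.09882579, 337.60048302])]
```

View pics/v6.png

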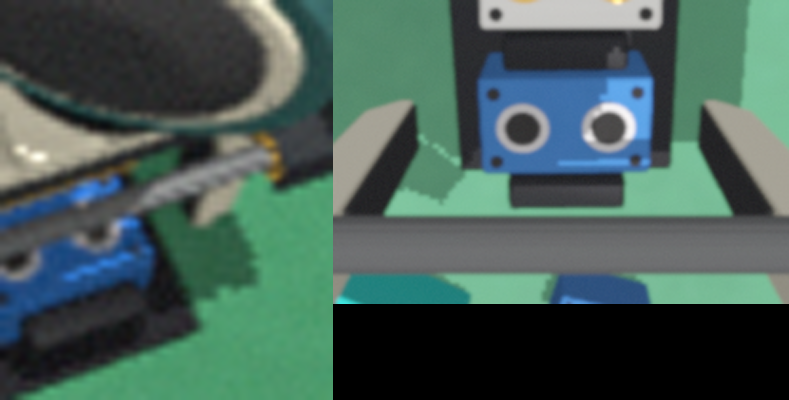

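The wrist crop shows the block square under the open jaws. Its ports are at crop (522,128) and (609,127), which puts it at about (0.520, -0.3715). The fingertips come out about 6 mm behind the reported TCP, which agrees with the key contact, so I need to go deeper.

{"fn": "send_rows", "kwargs": {
  "increments": [
    {"hand": 1, "linear": [0.003, 0, 0.002], "twist": 0},
    {"hand": 1, "linear": [0.006, 0, 0.002], "twist": 0},
    {"hand": 1, "linear": [0.009, 0, 0.002], "twist": 0},
    {"hand": 1, "linear": [0.009, 0, 0.002], "twist": 0}
  ]
}}

```text
time_s: 9.0
ee_pos: [0.5194, -0.3716, 0.0133]
orientation: [2.567, 1.57, 2.563]
wrist_force: [0.1, -0.4, -0.1]
opening: 0.0932
```

{"fn": "send_rows", "kwargs": {
  "increments": [
    {"hand": 1, "linear": [0.003, 0, 0], "twist": 0},
    {"hand": 1, "linear": [0.006, 0, 0], "twist": 0},
    {"hand": 1, "linear": [0.006, 0, 0], "twist": 0},
    {"hand": 0.3, "linear": [0.006, 0, 0], "twist": 0},
    {"hand": 0.3, "linear": [0.006, 0, 0], "twist": 0},
    {"hand": 0.3, "linear": [0.006, 0, 0], "twist": 0},
    {"hand": 0.3, "linear": [0.006, 0, 0], "twist": 0},
    {"hand": 0.3, "linear": [0.006, 0, 0], "twist": 0},
    {"hand": 0.3, "linear": [0.006, 0, 0], "twist": 0},
    {"hand": 0.3, "linear": [0.006, 0, 0], "twist": 0}
  ]
}}

```text
time_s: 10.0
ee_pos: [0.5194, -0.3717, 0.0074]
orientation: [2.557, 1.57, 2.553]
wrist_force: [0.4, 0.0, 1.0]
opening: 0.0557
```

{"fn": "send_rows", "kwargs": {
  "increments": [
    {"hand": 0.3, "linear": [-0.015, 0, 0], "twist": 0},
    {"hand": 0.3, "linear": [-0.05, 0, 0], "twist": 0},
    {"hand": 0.3, "linear": [-0.09, 0, 0], "twist": 0},
    {"hand": 0.3, "linear": [-0.1, 0.04, -0.008], "twist": 0},
    {"hand": 0.3, "linear": [-0.1, 0.085, -0.016], "twist": 0},
    {"hand": 0.3, "linear": [-0.1, 0.13, -0.024], "twist": 0},
    {"hand": 0.3, "linear": [-0.1, 0.175, -0.032], "twist": 0},
    {"hand": 0.3, "linear": [-0.1, 0.22, -0.04], "twist": 0},
    {"hand": 0.3, "linear": [-0.1, 0.265, -0.048], "twist": 0},
    {"hand": 0.3, "linear": [-0.1, 0.31, -0.056], "twist": 0},
    {"hand": 0.3, "linear": [-0.1, 0.355, -0.062], "twist": 0},
    {"hand": 0.3, "linear": [-0.1, 0.394, -0.062], "twist": 0}
  ]
}}

```text
time_s: 11.2
ee_pos: [0.4583, 0.0244, 0.1089]
orientation: [0.675, 1.57, 0.671]
wrist_force: [0.4, -0.3, -1.7]
opening: 0.0555
```

```bash
python3 - <<'E'
from h import *
st=env.state();w=read_camera("wrist"); s=read_camera("side")
R=Ro.from_euler("xyz",st["orientation"]).as_matrix();print(R.round(4).tolist(),st["ee_pos"],st["wrist_force"],st["opening"],st["qpos"])
cv2.imwrite("pics/w7.png",w[:,:,::-1]);cv2.imwrite("pics/s7.png",s[:,:,::-1])
for p,a in blobs(s,"blue",100): print("side",p,a)
C=cam("wrist",st)
for c in HS:
  for p,a in blobs(w,c,100): print(c,p,a,ray(C,p,.048).round(4))
hsv=cv2.cvtColor(w,cv2.COLOR_RGB2HSV); 
m=cv2.inRange(hsv,(0,0,60),(179,70,255)); n,_,S,c=cv2.connectedComponentsWithStats(m)
for i in range(1,n):
  if S[i,4]>300: print(S[i],c[i],ray(C,c[i],.004).round(4))
E
```

```text
[[0.0007, 0.0039, 1.0], [0.0005, 1.0, -0.0039], [-1.0, 0.0005, 0.0007]] [0.45825859 0.02441978 0.10887148] [ 0.3594667  -0.31932653 -1.70736678] 0.055498947872115165 [-2.72731650e-03 -3.30476654e-01  2.01438922e+00  5.45655662e-04
  1.45700074e+00  1.07251225e-03]
side [167.48668797  32.42731629] [ 111    0  113   57 3756]
side [411.77245126 128.97666986] [ 368   88   91   84 3129]
side [295.44107744 184.75420875] [285 174  22  21 297]
side [380.66019417 204.13592233] [375 199  12  11 103]
side [402.55607477 384.89719626] [393 377  21  15 214]
yellow [560.65846995 217.22859745] [ 541  200   40   36 1098] [0.6696 0.0173 0.048 ]
yellow [208.35147745 310.38413686] [200 281  22  59 643] [ 0.3516 -0.0765  0.048 ]
yellow [428.114241   310.01095462] [415 281  23  59 639] [ 0.5635 -0.077   0.048 ]
yellow [398.87479956 367.85765388] [ 207  352  366   29 8107] [ 0.5405 -0.1467  0.048 ]
blue [318.14034361 247.53901884] [ 268  216  101   68 4831] [ 0.4577 -0.0108  0.048 ]
blue [542.86945501 274.54245881] [524 260  36  32 789] [ 0.6661 -0.0389  0.048 ]
green [607.65318818  76.20684292] [ 586   55   44   43 1286] [0.6791 0.1311 0.048 ]
red [582.61040068 151.51577153] [ 562  133   42   39 1173] [0.6744 0.0742 0.048 ]
[ 314    0  141   44 3656] [369.68544858  14.83424508] [0.5026 0.1861 0.004 ]
[  438    20   202   362 35561] [554.21191755 216.67697759] [0.702  0.0024 0.004 ]
[  209   118   220   241 25725] [317.96509232 227.27467444] [ 0.4576 -0.0084  0.004 ]
[    0   210   202   171 18024] [ 87.41527963 328.91322681] [ 0.1879 -0.1342  0.004 ]
[279 245  30  29 454] [293.65418502 258.79735683] [ 0.4311 -0.0447  0.004 ]
[328 245  31  28 542] [343.16789668 258.7195572 ] [ 0.4846 -0.0448  0.004 ]
```

{"fn": "send_rows", "kwargs": {
  "increments": [
    {"hand": 0.3, "linear": [0.03, 0, 0], "twist": 0},
    {"hand": 0.3, "linear": [0.065, 0, 0], "twist": 0},
    {"hand": 0.3, "linear": [0.085, 0, 0], "twist": 0},
    {"hand": 0.3, "linear": [0.095, 0, 0], "twist": 0},
    {"hand": 0.3, "linear": [0.1, 0, 0], "twist": 0},
    {"hand": 0.3, "linear": [0.102, 0, 0], "twist": 0},
    {"hand": 0.3, "linear": [0.103, 0, 0], "twist": 0},
    {"hand": 0.3, "linear": [0.103, 0, 0], "twist": 0}
  ]
}}

```text
time_s: 12.1
ee_pos: [0.4593, 0.0262, 0.0066]
orientation: [0.666, 1.569, 0.666]
wrist_force: [-0.2, 0.1, -1.3]
opening: 0.0557
```

Still carrying the weight, so it goes 1–1.5 mm lower.

{"fn": "send_rows", "kwargs": {
  "increments": [
    {"hand": 0.3, "linear": [0.0007, 0, 0], "twist": 0},
    {"hand": 0.3, "linear": [0.0014, 0, 0], "twist": 0},
    {"hand": 0.3, "linear": [0.0014, 0, 0], "twist": 0}
  ]
}}

```text
time_s: 12.4
ee_pos: [0.4594, 0.0262, 0.0054]
orientation: [0.575, 1.568, 0.575]
wrist_force: [0.2, -0.2, -1.7]
opening: 0.0558
```

{"fn": "send_rows", "kwargs": {
  "increments": [
    {"hand": 0.3, "linear": [0.0005, 0, 0], "twist": 0},
    {"hand": 0.3, "linear": [0.001, 0, 0], "twist": 0},
    {"hand": 0.3, "linear": [0.0015, 0, 0], "twist": 0}
  ]
}}

```text
time_s: 12.7
ee_pos: [0.4595, 0.0262, 0.0053]
orientation: [0.634, 1.569, 0.634]
wrist_force: [-13.4, -0.7, 26.7]
opening: 0.0565
```

{"fn": "send_rows", "kwargs": {
  "increments": [
    {"hand": 0.3, "linear": [-0.001, 0, 0], "twist": 0},
    {"hand": 1, "linear": [-0.001, 0, 0], "twist": 0},
    {"hand": 1, "linear": [-0.001, 0, 0], "twist": 0},
    {"hand": 1, "linear": [-0.001, 0, 0], "twist": 0},
    {"hand": 1, "linear": [-0.001, 0, 0], "twist": 0},
    {"hand": 1, "linear": [-0.001, 0, 0], "twist": 0},
    {"hand": 1, "linear": [-0.02, 0, 0], "twist": 0},
    {"hand": 1, "linear": [-0.05, 0, 0], "twist": 0},
    {"hand": 1, "linear": [-0.08, 0, 0], "twist": 0},
    {"hand": 1, "linear": [-0.08, 0, 0], "twist": 0}
  ]
}}

```text
time_s: 13.7
ee_pos: [0.4611, 0.0261, 0.0892]
orientation: [0.186, 1.563, 0.186]
wrist_force: [0.5, 0.6, -0.4]
opening: 0.0929
```

```bash
python3 - <<'E'
from h import *
st=env.state();w=read_camera("wrist"); C=cam("wrist",st)
R=Ro.from_euler("xyz",st["orientation"]).as_matrix();print(R.round(4).tolist(),st["ee_pos"],st["wrist_force"],st["opening"])
cv2.imwrite("pics/w8.png",w[:,:,::-1])
hsv=cv2.cvtColor(w,cv2.COLOR_RGB2HSV)
# port rings: grey/dark blobs inside the blue
m=cv2.inRange(hsv,np.array((100,120,60)),np.array((125,255,255))); cn,_=cv2.findContours(m,cv2.RETR_CCOMP,cv2.CHAIN_APPROX_NONE)
for c in cn:
  if cv2.contourArea(c)>100: 
    M=cv2.moments(c); p=(M["m10"]/M["m00"],M["m01"]/M["m00"]); print(np.round(p,1),cv2.contourArea(c),cv2.boundingRect(c),ray(C,p,.034).round(4))
E
```

```text
[[0.0072, 0.0001, 1.0], [0.0014, 1.0, -0.0001], [-1.0, 0.0014, 0.0072]] [0.46107959 0.02609335 0.08922629] [ 0.49632927  0.56335415 -0.41650733] 0.09292274830503405
[315.8 207.6] 2513.5 (284, 187, 64, 43) [0.459  0.0304 0.034 ]
[332.6 211.9] 414.0 (321, 201, 24, 23) [0.4733 0.0265 0.034 ]
[299.5 212.2] 398.5 (288, 201, 24, 23) [0.4452 0.0264 0.034 ]
```

{"fn": "send_rows", "kwargs": {
  "increments": [
    {"hand": 1, "linear": [0, 0, -0.002], "twist": -0.143},
    {"hand": 1, "linear": [0, 0, -0.002], "twist": -0.286},
    {"hand": 1, "linear": [0, 0, -0.002], "twist": -0.43},
    {"hand": 1, "linear": [0, 0, -0.002], "twist": -0.573},
    {"hand": 1, "linear": [0, 0, -0.002], "twist": -0.716},
    {"hand": 1, "linear": [0, 0, -0.002], "twist": -0.86},
    {"hand": 1, "linear": [0, 0, -0.002], "twist": -1.003},
    {"hand": 1, "linear": [0, 0, -0.002], "twist": -1.146},
    {"hand": 1, "linear": [0, 0, -0.002], "twist": -1.29},
    {"hand": 1, "linear": [0, 0, -0.002], "twist": -1.433},
    {"hand": 1, "linear": [0, 0, -0.002], "twist": -1.571},
    {"hand": 1, "linear": [0, 0, -0.002], "twist": -1.571}
  ]
}}

```text
time_s: 14.95
ee_pos: [0.4578, 0.0261, 0.0857]
orientation: [-1.203, 1.567, 0.37]
wrist_force: [-0.4, -0.2, 0.5]
opening: 0.0934
```

```bash
python3 - <<'E'
from h import *
st=env.state();t,R=tool(st,(.4593,.0264,.0055));print(R.round(4).tolist(),st["ee_pos"],st["opening"],st["qpos"]);print("to block",t.round(4))
E
```

```text
[[0.0034, -1.0, -0.0026], [0.0013, -0.0026, 1.0], [-1.0, -0.0034, 0.0013]] [0.45783792 0.02607408 0.08572957] 0.0933819381478479 [ 3.51695771e-04 -3.17686592e-01  2.04302700e+00  1.33776290e-03
  1.41284237e+00 -1.57326785e+00]
to block [ 0.0802 -0.0012  0.0002]
```

{"fn": "send_rows", "kwargs": {
  "increments": [
    {"hand": 1, "linear": [0.03, -0.001, 0], "twist": 0},
    {"hand": 1, "linear": [0.055, -0.001, 0], "twist": 0},
    {"hand": 1, "linear": [0.068, -0.001, 0], "twist": 0},
    {"hand": 1, "linear": [0.077, -0.001, 0], "twist": 0},
    {"hand": 1, "linear": [0.077, -0.001, 0], "twist": 0},
    {"hand": 0.1, "linear": [0.077, -0.001, 0], "twist": 0},
    {"hand": 0.1, "linear": [0.077, -0.001, 0], "twist": 0},
    {"hand": 0.1, "linear": [0.077, -0.001, 0], "twist": 0},
    {"hand": 0.1, "linear": [0.077, -0.001, 0], "twist": 0},
    {"hand": 0.1, "linear": [0.077, -0.001, 0], "twist": 0},
    {"hand": 0.1, "linear": [0.077, -0.001, 0], "twist": 0},
    {"hand": 0.1, "linear": [0.077, -0.001, 0], "twist": 0}
  ]
}}

```text
time_s: 16.15
ee_pos: [0.4591, 0.0262, 0.0088]
orientation: [-1.208, 1.567, 0.365]
wrist_force: [-0.3, 0.5, 0.2]
opening: 0.0416
```

{"fn": "send_rows", "kwargs": {
  "increments": [
    {"hand": 0.1, "linear": [0, 0, 0], "twist": 0},
    {"hand": 0.1, "linear": [0, 0, 0], "twist": 0},
    {"hand": 0.1, "linear": [0, 0, 0], "twist": 0}
  ]
}}

```text
time_s: 16.45
ee_pos: [0.4591, 0.0262, 0.0087]
orientation: [-1.2, 1.567, 0.374]
wrist_force: [0.0, 0.5, -0.5]
opening: 0.0336
```

{"fn": "send_rows", "kwargs": {
  "increments": [
    {"hand": 0.1, "linear": [-0.02, 0, 0], "twist": 0},
    {"hand": 0.1, "linear": [-0.06, 0, 0], "twist": 0},
    {"hand": 0.1, "linear": [-0.105, 0, 0], "twist": 0.13},
    {"hand": 0.1, "linear": [-0.15, -0.01, 0.02], "twist": 0.27},
    {"hand": 0.1, "linear": [-0.15, -0.02, 0.04], "twist": 0.41},
    {"hand": 0.1, "linear": [-0.15, -0.03, 0.07], "twist": 0.55},
    {"hand": 0.1, "linear": [-0.15, -0.04, 0.1], "twist": 0.69},
    {"hand": 0.1, "linear": [-0.15, -0.05, 0.12], "twist": 0.83},
    {"hand": 0.1, "linear": [-0.15, -0.057, 0.14], "twist": 0.97},
    {"hand": 0.1, "linear": [-0.15, -0.057, 0.14], "twist": 1.11},
    {"hand": 0.1, "linear": [-0.15, -0.057, 0.14], "twist": 1.25},
    {"hand": 0.1, "linear": [-0.15, -0.057, 0.14], "twist": 1.33}
  ]
}}

```text
time_s: 17.65
ee_pos: [0.5151, 0.1663, 0.1587]
orientation: [0.153, 1.568, 0.391]
wrist_force: [0.4, -0.4, -1.2]
opening: 0.0334
```

```bash
python3 - <<'E'
from h import *
st=env.state();w=read_camera("wrist"); C=cam("wrist",st)
np.save("st9.npy",np.r_[st["ee_pos"],st["orientation"]])
R=Ro.from_euler("xyz",st["orientation"]).as_matrix();print(R.round(4).tolist(),st["ee_pos"],st["wrist_force"],st["opening"],st["qpos"])
cv2.imwrite("pics/w9.png",w[:,:,::-1])
print([proj(C,(.494,.253,z)) for z in(.02,.06)])
cv2.imwrite("pics/v9.png",cv2.resize(w[0:290,120:520],(800,580),interpolation=2)[:,:,::-1])
E
```

```text
[[0.0026, -0.236, 0.9718], [0.0011, 0.9718, 0.236], [-1.0, 0.0004, 0.0028]] [0.51505639 0.16631315 0.15865019] [ 0.37954008 -0.42390961 -1.17155452] 0.03344406881829054 [ 2.64999197e-01 -1.62215007e-01  1.79546981e+00  3.52467468e-04
  1.50555537e+00  2.67433160e-02]
[array([318.38363399, 105.7707169 ]), array([318.51272118, 103.97275416])]
```

View pics/v9.png

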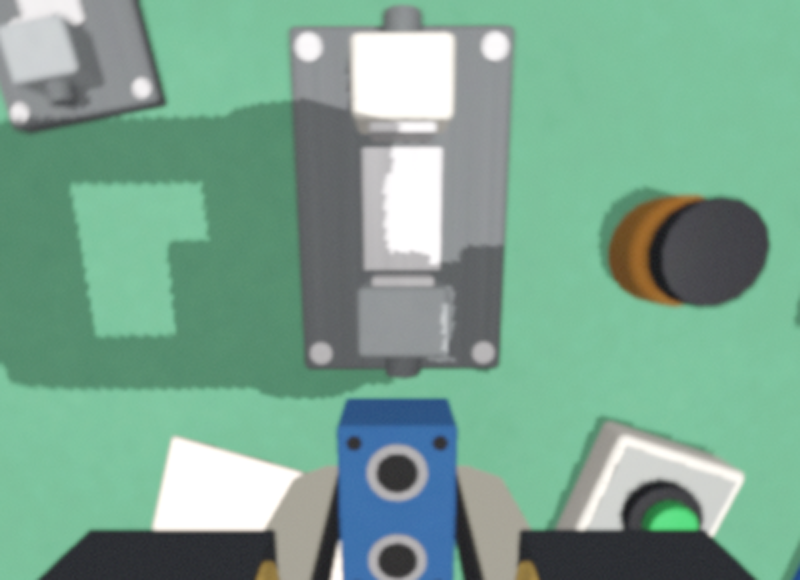

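The wrist crop shows the chosen gauge upright. Its screws are at (308,46), (495,46), (321,353) and (483,353), and the rest spans (362–443, 147–270). The block is held squarely at (397,470).

```bash
python3 - <<'E'
from h import *
a=np.load("st9.npy"); st=dict(ee_pos=a[:3],orientation=a[3:]); C=cam("wrist",st)
def r(u,v,z): return ray(C,(120+u/2-.25,v/2-.25),z)
s=np.array([r(*p,.021) for p in((308,46),(495,46),(321,353),(483,353))])
e=np.array([r(*p,.024) for p in((362,147),(443,147),(362,270),(441,270))])
b=np.array([r(*p,.02) for p in((291,28),(513,28),(306,368),(498,368))])
for q in(s,e,b):
    x=(q[1]-q[0]+q[3]-q[2])/2; y=(q[0]-q[2]+q[1]-q[3])/2
    print(q.mean(0).round(4),np.linalg.norm(x).round(4),np.linalg.norm(y).round(4),np.degrees([np.arctan2(x[1],x[0]),np.arctan2(-y[0],y[1])]).round(2))
    print(q[:,:2].round(4).tolist())
p=np.array([r(*p,.1587-.0047+.030) for p in((397,472),(397,560))]);print("ports",p,np.degrees(np.arctan2(*(p[1]-p[0])[1::-1])))
R=Ro.from_euler("xyz",a[3:]).as_matrix();print("jaw yaw",np.degrees(np.arctan2(R[1,2],R[0,2])))
print("port mid in tool",R.T@(p.mean(0)-a[:3]))
E
```

```text
[0.4961 0.2544 0.021 ] 0.0899 0.1501 [13.67 13.89]
[[0.4343, 0.3166], [0.5218, 0.3379], [0.4705, 0.1709], [0.5577, 0.1921]]
[0.4962 0.2543 0.024 ] 0.041 0.0598 [13.66 13.31]
[[0.4697, 0.2786], [0.5089, 0.2882], [0.4828, 0.2202], [0.5233, 0.2301]]
[0.4963 0.254  0.02  ] 0.107 0.1668 [13.66 13.8 ]
[[0.4247, 0.3224], [0.5281, 0.3476], [0.4639, 0.1603], [0.5685, 0.1857]]
ports [[0.51148666 0.17875419 0.184     ]
 [0.51814234 0.15137436 0.184     ]] -76.33714193473068
jaw yaw 13.649734005456553
port mid in tool [-0.02535167 -0.00114572 -0.0004595 ]
```

{"fn": "send_rows", "kwargs": {
  "increments": [
    {"hand": 0.1, "linear": [0, 0.03, 0.001], "twist": 0},
    {"hand": 0.1, "linear": [0, 0.06, 0.002], "twist": 0},
    {"hand": 0.1, "linear": [0, 0.085, 0.0025], "twist": 0},
    {"hand": 0.1, "linear": [0.02, 0.0907, 0.0025], "twist": 0},
    {"hand": 0.1, "linear": [0.05, 0.0907, 0.0025], "twist": 0},
    {"hand": 0.1, "linear": [0.075, 0.0907, 0.0025], "twist": 0},
    {"hand": 0.1, "linear": [0.083, 0.0907, 0.0025], "twist": 0},
    {"hand": 0.1, "linear": [0.083, 0.0907, 0.0025], "twist": 0},
    {"hand": 0.1, "linear": [0.083, 0.0907, 0.0025], "twist": 0}
  ]
}}

```text
time_s: 18.6
ee_pos: [0.4971, 0.2552, 0.077]
orientation: [0.162, 1.567, 0.397]
wrist_force: [-0.1, -0.4, -1.8]
opening: 0.0335
```

```bash
python3 - <<'E'
from h import *
st=env.state();w=read_camera("wrist"); s=read_camera("side"); C=cam("wrist",st)
t,R=tool(st,(.4962,.2543,.0287));print(R.round(4).tolist(),st["ee_pos"],st["opening"],"to gauge",t.round(4))
np.save("st10.npy",np.r_[st["ee_pos"],st["orientation"]]); cv2.imwrite("pics/w10.png",w[:,:,::-1]);cv2.imwrite("pics/s10.png",s[:,:,::-1])
hsv=cv2.cvtColor(w,cv2.COLOR_RGB2HSV)
m=cv2.inRange(hsv,np.array((100,110,40)),np.array((125,255,255))); cn,_=cv2.findContours(m,cv2.RETR_CCOMP,cv2.CHAIN_APPROX_NONE)
for c in cn:
  if cv2.contourArea(c)>150:
    M=cv2.moments(c); p=(M["m10"]/M["m00"],M["m01"]/M["m00"]); q=ray(C,p,st["ee_pos"][2]-.0047+.03); print(np.round(p,1),cv2.contourArea(c),cv2.boundingRect(c),(R.T@(q-st["ee_pos"])).round(4))
m=cv2.inRange(hsv,np.array((0,0,130)),np.array((179,50,255))); n,_,S,c=cv2.connectedComponentsWithStats(m)
for i in range(1,n):
  if S[i,4]>80 and 200<c[i][0]<440: print(S[i],c[i].round(1),[ray(C,c[i],z)[:2].round(4) for z in(.021,.06)])
E
```

```text
[[0.0038, -0.233, 0.9725], [0.0016, 0.9725, 0.233], [-1.0, 0.0007, 0.0041]] [0.49714405 0.25522627 0.07700025] 0.033522148556032735 to gauge [ 0.0483 -0.0007 -0.0013]
[633.2 265.1] 332.0 (622, 243, 18, 39) [-0.0246 -0.0059  0.1845]
[318.2 240.9] 4564.5 (288, 200, 61, 94) [-0.0253  0.0098 -0.0005]
[318.2 236. ] 797.0 (302, 220, 34, 32) [-0.0253  0.0128 -0.0005]
[416  31  18  19 257] [424.8  40.2] [array([0.5414, 0.4007]), array([0.5307, 0.3888])]
[ 281  108  104   94 6747] [330.5 153.9] [array([0.495 , 0.3054]), array([0.4921, 0.3095])]
[249 113  17  18 240] [257.1 121.9] [array([0.4333, 0.3162]), array([0.4408, 0.3184])]
[ 348  221   38   73 1789] [366.  253.7] [array([0.5472, 0.2274]), array([0.5356, 0.2445])]
[303 222  31  28 367] [318.  235.6] [array([0.5017, 0.2343]), array([0.4977, 0.2503])]
[ 252  232   37   62 1363] [270.2 261.4] [array([0.4659, 0.2002]), array([0.4679, 0.222 ])]
[304 267  29  27 328] [318.1 279.7] [array([0.5119, 0.1922]), array([0.5062, 0.2152])]
[ 262  323  114   36 1055] [310.2 341. ] [array([0.5202, 0.1243]), array([0.5131, 0.1588])]
```

{"fn": "send_rows", "kwargs": {
  "increments": [
    {"hand": 0.1, "linear": [0, 0, -0.001], "twist": -0.004},
    {"hand": 0.1, "linear": [0.01, 0, -0.001], "twist": -0.004},
    {"hand": 0.1, "linear": [0.022, 0, -0.001], "twist": -0.004},
    {"hand": 0.1, "linear": [0.032, 0, -0.001], "twist": -0.004},
    {"hand": 0.1, "linear": [0.039, 0, -0.001], "twist": -0.004},
    {"hand": 0.1, "linear": [0.043, 0, -0.001], "twist": -0.004},
    {"hand": 0.1, "linear": [0.046, 0, -0.001], "twist": -0.004},
    {"hand": 0.1, "linear": [0.046, 0, -0.001], "twist": -0.004},
    {"hand": 0.1, "linear": [0.046, 0, -0.001], "twist": -0.004}
  ]
}}

```text
time_s: 19.6
ee_pos: [0.4967, 0.2552, 0.0316]
orientation: [0.167, 1.566, 0.406]
wrist_force: [0.5, 0.3, -1.7]
opening: 0.0337
```

{"fn": "send_rows", "kwargs": {
  "increments": [
    {"hand": 0.1, "linear": [0.0007, 0, 0], "twist": 0},
    {"hand": 0.1, "linear": [0.0014, 0, 0], "twist": 0},
    {"hand": 0.1, "linear": [0.0014, 0, 0], "twist": 0}
  ]
}}

```text
time_s: 19.9
ee_pos: [0.4967, 0.2553, 0.0302]
orientation: [0.162, 1.565, 0.401]
wrist_force: [0.2, -0.3, -2.2]
opening: 0.0339
```

{"fn": "send_rows", "kwargs": {
  "increments": [
    {"hand": 0.1, "linear": [0.0005, 0, -0.0004], "twist": 0},
    {"hand": 0.1, "linear": [0.001, 0, -0.0004], "twist": 0},
    {"hand": 0.1, "linear": [0.001, 0, -0.0004], "twist": 0}
  ]
}}

```text
time_s: 20.2
ee_pos: [0.4963, 0.2552, 0.0292]
orientation: [0.17, 1.565, 0.409]
wrist_force: [0.6, 0.5, -1.7]
opening: 0.0336
```

{"fn": "send_rows", "kwargs": {
  "increments": [
    {"hand": 0.1, "linear": [0.0004, 0, 0], "twist": 0},
    {"hand": 0.1, "linear": [0.0008, 0, 0], "twist": 0},
    {"hand": 0.1, "linear": [0.0008, 0, 0], "twist": 0}
  ]
}}

```text
time_s: 20.5
ee_pos: [0.4963, 0.2553, 0.0288]
orientation: [0.187, 1.565, 0.425]
wrist_force: [-2.1, -0.3, 4.9]
opening: 0.0339
```

{"fn": "send_rows", "kwargs": {
  "increments": [
    {"hand": 0.45, "linear": [0, 0, 0], "twist": 0},
    {"hand": 0.6, "linear": [0, 0, 0], "twist": 0},
    {"hand": 0.8, "linear": [0, 0, 0], "twist": 0},
    {"hand": 1, "linear": [0, 0, 0], "twist": 0},
    {"hand": 1, "linear": [0, 0, 0], "twist": 0},
    {"hand": 1, "linear": [0, 0, 0], "twist": 0},
    {"hand": 1, "linear": [0, 0, 0], "twist": 0},
    {"hand": 1, "linear": [-0.02, 0, 0], "twist": 0},
    {"hand": 1, "linear": [-0.06, 0, 0], "twist": 0},
    {"hand": 1, "linear": [-0.1, 0, 0], "twist": 0},
    {"hand": 1, "linear": [-0.1, 0, 0], "twist": 0}
  ]
}}

```text
time_s: 21.6
ee_pos: [0.4978, 0.2559, 0.1347]
orientation: [0.19, 1.558, 0.429]
wrist_force: [0.7, 0.1, 0.4]
opening: 0.0927
```

```bash
python3 - <<'E'
from h import *
st=env.state();w=read_camera("wrist"); C=cam("wrist",st)
t,R=tool(st,(.4962,.2543,.0287));print(R.round(4).tolist(),st["ee_pos"],st["wrist_force"],st["opening"])
np.save("st11.npy",np.r_[st["ee_pos"],st["orientation"]]); cv2.imwrite("pics/w11.png",w[:,:,::-1])
hsv=cv2.cvtColor(w,cv2.COLOR_RGB2HSV)
m=cv2.inRange(hsv,np.array((100,110,40)),np.array((125,255,255))); cn,_=cv2.findContours(m,cv2.RETR_CCOMP,cv2.CHAIN_APPROX_NONE)
P=[]
for c in cn:
  if cv2.contourArea(c)>100:
    M=cv2.moments(c); p=(M["m10"]/M["m00"],M["m01"]/M["m00"]); q=ray(C,p,.053); print(np.round(p,1),cv2.contourArea(c),cv2.boundingRect(c),q.round(4))
p0=proj(C,(.496,.254,.04)).astype(int);print(p0)
cv2.imwrite("pics/v11.png",cv2.resize(w[max(p0[1]-100,0):p0[1]+100,p0[0]-100:p0[0]+100],(600,600),interpolation=2)[:,:,::-1])
E
```

```text
[[0.012, -0.2368, 0.9715], [0.0055, 0.9716, 0.2367], [-0.9999, 0.0025, 0.013]] [0.49776001 0.25594019 0.13465696] [0.66745711 0.13246329 0.35023149] 0.09271484846805984
[315.4 202.1] 2013.0 (298, 172, 36, 62) [0.4953 0.2571 0.053 ]
[315.4 219.9] 333.0 (305, 210, 22, 21) [0.4995 0.2399 0.053 ]
[315.3 191.1] 339.5 (305, 181, 22, 21) [0.4927 0.2673 0.053 ]
[609.7 217.6] 5041.5 (559, 157, 81, 110) [0.7743 0.308  0.053 ]
[315 201]
```

View pics/v11.png

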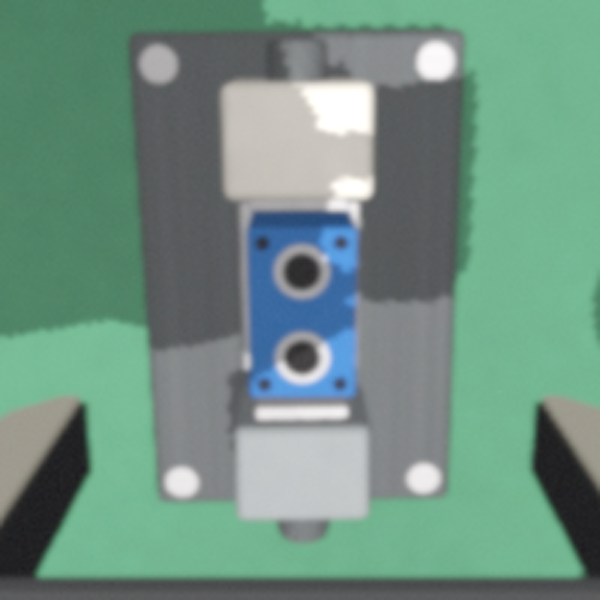

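The crop shows the block flat between the heads, with ports at (302,271) and (302,357) and slim gaps at both ends. The ports' midpoint is (0.4961, 0.2536) against the gauge centre (0.4962, 0.2543), and the yaw is 13.9° against 13.8°. Next is the blue key.

{"fn": "send_rows", "kwargs": {
  "increments": [
    {"hand": 0, "linear": [0, -0.04, 0.011], "twist": 0},
    {"hand": 0, "linear": [0, -0.08, 0.022], "twist": 0},
    {"hand": 0, "linear": [0, -0.12, 0.033], "twist": 0},
    {"hand": 0, "linear": [0, -0.16, 0.044], "twist": 0},
    {"hand": 0, "linear": [0, -0.2, 0.055], "twist": 0},
    {"hand": 0, "linear": [0, -0.24, 0.066], "twist": 0},
    {"hand": 0, "linear": [0, -0.28, 0.077], "twist": 0},
    {"hand": 0, "linear": [0, -0.315, 0.087], "twist": 0},
    {"hand": 0, "linear": [0, -0.333, 0.092], "twist": 0},
    {"hand": 0, "linear": [0, -0.333, 0.092], "twist": 0},
    {"hand": 0, "linear": [0, -0.333, 0.092], "twist": 0}
  ]
}}

```text
time_s: 22.75
ee_pos: [0.6647, -0.0457, 0.1309]
orientation: [0.298, 1.562, 0.537]
wrist_force: [-0.1, 1.5, -0.1]
opening: 0.0093
```

```bash
python3 - <<'E'
from h import *
a=np.load("st11.npy"); C=cam("wrist",dict(ee_pos=a[:3],orientation=a[3:]))
print("screws centre",np.mean([ray(C,(215+u/3-.33,101+v/3-.33),.021) for u,v in((158,63),(435,61),(182,482),(423,478))],0))
st=env.state();w=read_camera("wrist"); C=cam("wrist",st); s=read_camera("side")
for c in HS:
  for p,b in blobs(w,c,200):
    q=ray(C,p,.048)
    if .63<q[0]<.71: print(c,p.round(1),b[4],q.round(4))
for k,P in(("blue",(.666,-.0458,.041)),("green",(.68,.1275,.041))):
  t,R=tool(st,P);print(k,"to",t.round(4))
print(R.round(4).tolist(),st["ee_pos"],st["opening"],st["time_s"])
C=cam("side")
m=blobs(s,"blue",60)
for p,b in m: print("side",p.round(1),b[4],ray(C,p,.053).round(4))
E
```

```text
screws centre [0.49522096 0.25452473 0.021     ]
yellow [341.  144.3] 857 [0.6716 0.0123 0.048 ]
yellow [293.5 311.5] 252 [ 0.6677 -0.1671  0.048 ]
yellow [287.8 366.1] 8795 [ 0.6768 -0.2385  0.048 ]
blue [320.2 203.4] 770 [ 0.6666 -0.0451  0.048 ]
green [389.4   9.6] 682 [0.6817 0.1225 0.048 ]
red [364.3  77.3] 979 [0.6763 0.0702 0.048 ]
blue to [ 0.0899 -0.0007  0.0005]
green to [0.0908 0.1644 0.0551]
[[0.0078, -0.2365, 0.9716], [0.0047, 0.9716, 0.2365], [-1.0, 0.0027, 0.0087]] [ 0.66467349 -0.04567083  0.13091408] 0.009347556702156184 22.75
side [119.9   4.2] 151 [0.0747 1.2489 0.053 ]
side [205.5  12.5] 476 [0.3938 1.0703 0.053 ]
side [433.4 146.2] 1222 [0.8939 0.0983 0.053 ]
side [285.1 143.1] 156 [0.4899 0.2497 0.053 ]
side [380.9 204.4] 95 [ 0.6626 -0.0499  0.053 ]
side [402.6 384.9] 213 [ 0.5217 -0.4757  0.053 ]
```

{"fn": "send_rows", "kwargs": {
  "increments": [
    {"hand": 0, "linear": [0.04, 0, 0.001], "twist": 0},
    {"hand": 0, "linear": [0.07, 0, 0.001], "twist": 0},
    {"hand": 0, "linear": [0.083, 0, 0.001], "twist": 0},
    {"hand": 0, "linear": [0.089, 0, 0.001], "twist": 0},
    {"hand": 0, "linear": [0.093, 0, 0.001], "twist": 0},
    {"hand": 0, "linear": [0.0955, 0, 0.001], "twist": 0},
    {"hand": 0, "linear": [0.0965, 0, 0.001], "twist": 0},
    {"hand": 0, "linear": [0.0965, 0, 0.001], "twist": 0}
  ]
}}

```text
time_s: 23.65
ee_pos: [0.667, -0.0442, 0.0362]
orientation: [0.194, 1.559, 0.434]
wrist_force: [-0.8, 3.7, 4.6]
opening: 0.0004
```

{"fn": "send_rows", "kwargs": {
  "increments": [
    {"hand": 0, "linear": [0.0008, 0, 0], "twist": 0},
    {"hand": 0, "linear": [0.0015, 0, 0], "twist": 0},
    {"hand": 0, "linear": [0.0018, 0, 0], "twist": 0},
    {"hand": 0, "linear": [0.0018, 0, 0], "twist": 0}
  ]
}}

```text
time_s: 24.05
ee_pos: [0.6673, -0.0442, 0.0358]
orientation: [0.154, 1.559, 0.394]
wrist_force: [-7.7, 3.1, 14.8]
opening: 0.0006
```

{"fn": "send_rows", "kwargs": {
  "increments": [
    {"hand": 0, "linear": [-0.02, 0, 0], "twist": 0},
    {"hand": 0, "linear": [-0.06, 0, 0], "twist": 0},
    {"hand": 0, "linear": [-0.065, 0.03, 0.01], "twist": 0},
    {"hand": 0, "linear": [-0.065, 0.07, 0.023], "twist": 0},
    {"hand": 0, "linear": [-0.065, 0.11, 0.036], "twist": 0},
    {"hand": 0, "linear": [-0.065, 0.15, 0.049], "twist": 0},
    {"hand": 0, "linear": [-0.065, 0.164, 0.053], "twist": 0},
    {"hand": 0, "linear": [-0.065, 0.164, 0.053], "twist": 0},
    {"hand": 0, "linear": [-0.065, 0.164, 0.053], "twist": 0}
  ]
}}

```text
time_s: 24.95
ee_pos: [0.6791, 0.1266, 0.1016]
orientation: [0.116, 1.559, 0.356]
wrist_force: [-0.0, 0.2, -0.4]
opening: 0.0006
```

```bash
python3 - <<'E'
from h import *
st=env.state();w=read_camera("wrist"); C=cam("wrist",st)
for c in("green","red"):
  for p,b in blobs(w,c,200): print(c,p.round(1),b[4],ray(C,p,.048).round(4))
t,R=tool(st,(.68,.1275,.036));print("to",t.round(4),st["ee_pos"],st["opening"],R.round(3).tolist())
E
```

```text
green [320.3 212.1] 875 [0.6807 0.128  0.048 ]
red [435.6  42. ] 2753 [0.7305 0.2727 0.048 ]
to [0.0656 0.0005 0.0003] [0.67909532 0.12663318 0.10155682] 0.0005668172314707411 [[0.011, -0.238, 0.971], [0.004, 0.971, 0.238], [-1.0, 0.001, 0.012]]
```

{"fn": "send_rows", "kwargs": {
  "increments": [
    {"hand": 0, "linear": [0.03, 0.0005, 0.0005], "twist": 0},
    {"hand": 0, "linear": [0.05, 0.0005, 0.0005], "twist": 0},
    {"hand": 0, "linear": [0.057, 0.0005, 0.0005], "twist": 0},
    {"hand": 0, "linear": [0.061, 0.0005, 0.0005], "twist": 0},
    {"hand": 0, "linear": [0.064, 0.0005, 0.0005], "twist": 0},
    {"hand": 0, "linear": [0.0665, 0.0005, 0.0005], "twist": 0},
    {"hand": 0, "linear": [0.0675, 0.0005, 0.0005], "twist": 0},
    {"hand": 0, "linear": [0.0675, 0.0005, 0.0005], "twist": 0}
  ]
}}

```text
time_s: 25.8
ee_pos: [0.6809, 0.1266, 0.0359]
orientation: [0.038, 1.557, 0.278]
wrist_force: [-4.3, -5.3, 9.6]
opening: 0.0008
```

{"fn": "send_rows", "kwargs": {
  "increments": [
    {"hand": 0, "linear": [0.0005, 0, 0], "twist": 0},
    {"hand": 0, "linear": [0.001, 0, 0], "twist": 0},
    {"hand": 0, "linear": [0.0015, 0, 0], "twist": 0},
    {"hand": 0, "linear": [0.0015, 0, 0], "twist": 0}
  ]
}}

```text
time_s: 26.2
ee_pos: [0.6813, 0.1266, 0.0359]
orientation: [0.016, 1.556, 0.255]
wrist_force: [-5.8, -2.0, 11.9]
opening: 0.0005
```

{"fn": "send_rows", "kwargs": {
  "increments": [
    {"hand": 0, "linear": [-0.02, 0, 0], "twist": 0},
    {"hand": 0, "linear": [-0.06, 0, 0], "twist": 0},
    {"hand": 0, "linear": [-0.1, 0, 0], "twist": 0},
    {"hand": 0, "linear": [-0.13, 0, 0], "twist": 0},
    {"hand": 0, "linear": [-0.13, 0, 0], "twist": 0},
    {"hand": 0, "linear": [-0.13, 0, 0], "twist": 0}
  ]
}}

```text
time_s: 26.8
ee_pos: [0.6797, 0.1263, 0.1663]
orientation: [0.018, 1.555, 0.257]
wrist_force: [-0.1, -0.1, -1.1]
opening: 0.0006
```

```bash
python3 - <<'E'
from h import *
s=read_camera("side"); C=cam("side"); st=env.state(); print(st["ee_pos"],st["wrist_force"],st["time_s"])
for c in HS:
  for p,b in blobs(s,c,25):
    if b[4]<600: print(c,p.round(1),b[4],ray(C,p,.048).round(4))
env.close_job()
E
```

```text
[0.67928448 0.12622328 0.1650058 ] [ 0.19026522  1.08194592 -0.34967968] 26.85
yellow [373.5  92.5] 51 [0.8304 0.3899 0.048 ]
yellow [419.5 143.4] 156 [0.8641 0.1261 0.048 ]
yellow [373.8 187.7] 92 [0.6699 0.0122 0.048 ]
yellow [359.2 299.7] 327 [ 0.5102 -0.2787  0.048 ]
blue [285.2 143.2] 159 [0.4912 0.2545 0.048 ]
blue [380.8 204.1] 100 [ 0.6648 -0.0456  0.048 ]
blue [402.6 384.9] 212 [ 0.5229 -0.4746  0.048 ]
green [360.8 157.9] 73 [0.6787 0.1271 0.048 ]
green [441.7 203.7] 387 [ 0.8161 -0.0958  0.048 ]
red [357.1 124.9] 194 [0.7208 0.2605 0.048 ]
red [367.  172.1] 76 [0.6743 0.0707 0.048 ]
the job is handed in; nothing more can be done
```

The job is done and handed in at 26.9 s of the 67 s allowed. I pressed yellow with the gauge empty and took the blue block from the tray by its ends. I set it on the pad, released it, regripped it by its long sides and laid it on the gauge's rest. After releasing it I pressed blue, then green, and never went near red.

**Checks that passed**
- **Block in the gauge:** the wrist camera put it within about 1 mm of centre, at 13.9° against the gauge's 13.8°.
- **Keys:** each one stopped at the same depth (TCP 0.036 m), with 12–20 N at the wrist against the roughly 5 N a fully pressed key needs.
- **Last picture:** the block was still in the gauge, the keys stood where they were before, and the brass and small blue blocks had not moved. I did not re-measure the other bystanders. The arm was clear of everything.

**Checks that failed or disagreed**
- **Fingertip reach:** I measured the tips about 6 mm behind the reported TCP, not 17 mm ahead as stated. Because of this, my first descents on the yellow key stopped short of it. The first attempt to grip the block also closed above it without touching, and I redid it deeper.
- **Setting the block down:** it met the pad with a brief 27 N at the wrist, and the rest with 5 N.
- **Off-centre wrist readings:** they were 4–7 mm off for the keys, so I relied on readings near the image centre.

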